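# Pack brass flanges head to tail in the tray

## Robot

A 6-joint arm with a two-finger parallel gripper is mounted at the origin on the work surface. World frame = base frame: x ahead of the robot, y to its left, z up, the work surface at z = 0. Lengths are in m, angles in rad, forces in N, time in s.
With the tool pointing down it reaches from about 0.325 to 0.85 m from the base axis. Payload 4.4 kg.
Tool frame: the origin (TCP) lies at the very end of the fingers, on their centre line; the grasp point (between the pads) lies 19 mm behind it; x points along the fingers, y is the direction in which the jaws open and shut, and the axes are right-handed (so a half turn about x gives the same grasp; the last joint's range is limited). The gripper opens to 94 mm and grips with 3 to 60 N. Pads are 16 mm wide; open, the fingers measure 119 mm over their backs; the gripper's body (75 mm by 177 mm) begins 78 mm behind the grasp point.
Start: joints at [-1.365, 0.207, 1.542, -0, 1.393, -0.15], TCP at [0.2, -0.539, 0.17] pointing down, gripper open.
Joint ranges: [-2.73, 2.73], [-0.86, 2.22], [0.23, 2.46], [-1.11, 4.25], [0.08, 2.63], [-2.82, 2.82]. Speed limits (rad/s): [2.79, 2.79, 3.14, 3.14, 3.14, 3.14].

## Interface

Orientations are given as [roll, pitch, yaw] about the fixed x, y, z axes, in that order (R = Rz(yaw) Ry(pitch) Rx(roll)).
In Python, from rig import ctrl, kinematics, snapshot, workorder gives the robot as it stands. Calls block until the motion is done:
- ctrl.move_ptp(position, orientation): joint-space move of the TCP to a pose.
- ctrl.move_linear(position, frame=None, rate=0.15, max_force=None): straight line of the TCP; frame=None keeps the orientation; rate is the mean speed in m/s. With max_force (N) it stops when the force on the tool has changed by that much, and returns True; else False.
- ctrl.move_j(angles): joint-space move.
- ctrl.set_gripper(opening): opening from 0.0 (shut) to 1.0 (fully open); the grip force is fixed at half the most; returns when the fingers have stopped.
- ctrl.pause(seconds).
- kinematics.solve_ik(position, orientation): joint angles nearest the present ones, or None.
- ctrl.observe(): the state.
- snapshot(name): name is "scene" or "side" or "wrist"; returns a dict with "color" (420x560x3 uint8, red, green, blue), "intrinsics" (3x3 intrinsics, pixels), "extrinsics" (4x4, takes a point from camera to world coordinates). Camera axes: x right, y up, looking along -z (the intrinsics and any distortion apply to the point x, -y, -z); pixel columns grow to the right and rows downward; lengths in m; the calibration is good to about 2 mm. A picture is of the moment at which its call begins. There is no depth.
A pose or a line that the arm cannot do raises ctrl.Unreachable and nothing moves.
- workorder.job_done(): hands the job in, once; it reports no verdict.
The state is a dict: "t": time; "joint_pos": joint angles; "joint_velocities": joint speeds; "effort": joint torques, N m; "ee_pos": TCP position; "tcp_rot": TCP orientation; "force": force on the tool from outside, world axes, zero at the start; "moment": the same for the moment, N m; "width": opening from 0.0 (shut) to 1.0 (fully open).
Only numpy, scipy, OpenCV 4.12 (cv2) and the standard library are available. Lean on these libraries where they do the work, as an engineer would, in place of code of your own. Each camera call takes 0.05 s, during which the arm holds its last target.

## Task

Pack the brass flanges alternately up and down in the white tray: first set the loose brass flange that stands stem up into the tray's empty end, beside the one already there, flat on the tray floor. Then set the brass flange that stands stem down, as it is, centred between those two, its stem down between their stems, so that the three lock together level and tight. The black and steel flanges are not part of the set.

Things in the scene. Friction and masses are not known exactly. Their poses are not given: they have to be found in the camera images.
- tray: Shallow white plastic tray fixed to the bench, turned any way: 146 x 92 mm, 10 mm high, floor and walls 4 mm thick. Origin: centre of its underside; x along its length, z up. One flange already stands at its -x end, about 33 mm from the centre; the empty place is x = +33 mm, y = 0; the stem-down flange goes over x = 0, y = 0.
- seated_flange: Brass hat-shaped flange, 0.23 kg: round brim 60 mm across, 8 mm thick; round stem 22 mm across, 24 mm long, on one side. Loose, already in the tray at its -x end, brim down on the tray floor, stem up. Origin: centre of the brim's underside, z up along the stem.
- stem_up_flange: Brass hat-shaped flange, 0.23 kg: round brim 60 mm across, 8 mm thick; round stem 22 mm across, 24 mm long, on one side. Stands on the bench brim down; grip the stem from above. Origin: centre of the brim's underside, z up along the stem. A black flange standing the same way is not wanted.
- stem_down_flange: Brass hat-shaped flange, 0.23 kg: round brim 60 mm across, 8 mm thick; round stem 22 mm across, 24 mm long, on one side. Stands on its stem's end, brim on top; grip the brim's edge from above. Origin: centre of the stem's lower end, z up. Packed, its stem stands on the other two's brims (origin 12 mm above the bench), its brim on their stems. A steel one standing the same way is not wanted.
There are look-alikes about, which are no part of the job. Leave any green or orange look-alike of the stem_down_flange alone. Several things have the shape of the tray; the one meant has the colours described above.

How it is judged:
By the outcome, as a careful person would: the job done as asked, in the order asked, and still so for the second after the job is handed in, with the robot touching nothing.
It also fails if it takes over 51 s, if anything falls off the work surface, if the arm or the gripper's body presses on something with over 40 N, if the wrist force passes 120 N, or if a joint passes its speed limit or range.

## Working session

There is one attempt and no reset: what is moved stays moved. The work goes in short steps, each a Python script; the robot and the scene stay as the last script left them, time stands still between calls to the robot, and variables do not carry over. Pictures are saved under pics/ and viewed, and the job is handed in when it is done.

```bash
ls; mkdir -p pics; python3 - <<'E'
from rig import ctrl, kinematics, snapshot, workorder
import cv2,pickle
for n in ["scene","side","wrist"]:
    s=snapshot(n); pickle.dump(s,open(f"{n}0.pkl","wb"))
    cv2.imwrite(f"pics/{n}0.png",s["color"][:,:,::-1])
    print(n,s["intrinsics"],s["extrinsics"],[k for k in s])
o=ctrl.observe();print(o)
E
```

```text
pics
scene [[408.69872332   0.         278.79631364]
 [  0.         408.69872332 214.96105073]
 [  0.           0.           1.        ]] [[-0.85313962 -0.41922995  0.31048195  0.78918462]
 [ 0.52146108 -0.7026456   0.48411517  0.41109725]
 [ 0.0152032   0.57492208  0.8180669   0.74009707]
 [ 0.          0.          0.          1.        ]] ['color', 'intrinsics', 'extrinsics']
side [[514.34743099   0.         285.14279771]
 [  0.         514.34743099 211.85903755]
 [  0.           0.           1.        ]] [[-0.80529607  0.41390162 -0.42448049  0.12134476]
 [-0.59250282 -0.58714191  0.55154763  0.53093374]
 [-0.02094383  0.69566502  0.71806095  0.71782596]
 [ 0.          0.          0.          1.        ]] ['color', 'intrinsics', 'extrinsics']
wrist [[331.24434947   0.         273.15517617]
 [  0.         331.24434947 215.74675262]
 [  0.           0.           1.        ]] [[ 0.34836804  0.90070809  0.259547    0.27561481]
 [-0.93735513  0.33541075  0.09415404 -0.51124946]
 [-0.00224955 -0.27608797  0.96112974  0.38354995]
 [ 0.          0.          0.          1.        ]] ['color', 'intrinsics', 'extrinsics']
{'t': 0.15, 'joint_pos': array([-1.36548679e+00,  2.07259507e-01,  1.54257278e+00, -1.53604921e-05,
        1.39351351e+00, -1.50486268e-01]), 'joint_velocities': array([ 1.62774288e-04, -1.94076183e-03, -5.62754865e-03, -8.77683910e-05,
       -7.87950542e-04, -1.07437608e-03]), 'effort': array([-3.53202131e-04, -3.71311426e+01, -2.81810725e+01,  6.97556231e-02,
        3.27844382e-02, -9.89524256e-05]), 'ee_pos': array([ 0.20014647, -0.53832627,  0.16876274]), 'tcp_rot': array([-1.71266117,  1.56904312,  1.78473001]), 'force': array([-0.24807346, -0.48567873,  0.47029159]), 'moment': array([0.0198755 , 0.00937462, 0.01010589]), 'width': 0.9993967947022341}
```

View pics/scene0.png

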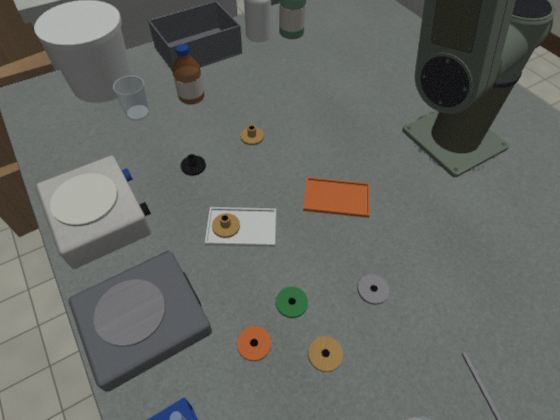

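View pics/side0.png

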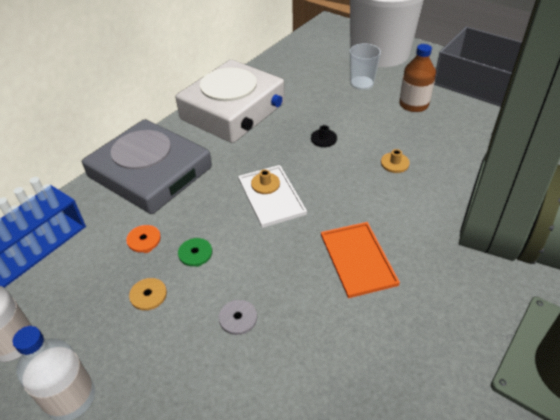

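View pics/wrist0.png

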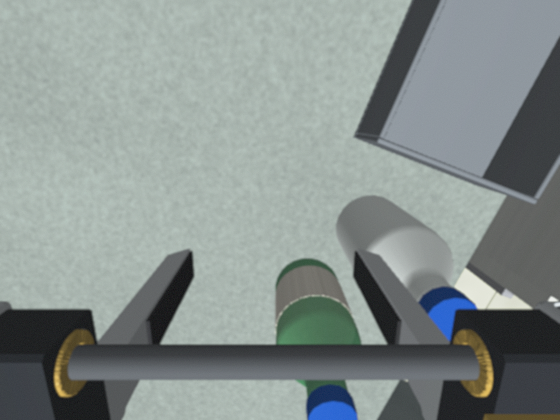

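Candidates in the scene picture:
- **Stem up:** brass (252,134), black (193,163), seated brass (226,224). I choose (252,134).
- **Stem down:** brass (325,353), orange (254,343), green (292,301), steel (373,289). I choose (325,353).
- **Trays:** white (241,226), orange (337,197). I choose the white one.

Next I check colours in close crops and measure.

```bash
cat > h.py <<'E'
import cv2,numpy as np,pickle
def ray(s,uv,z):
    uv=np.atleast_2d(uv).astype(float);K=s["intrinsics"];E=s["extrinsics"]
    d=np.c_[(uv[:,0]-K[0,2])/K[0,0],-(uv[:,1]-K[1,2])/K[1,1],-np.ones(len(uv))]@E[:3,:3].T
    o=E[:3,3]; t=(z-o[2])/d[:,2]
    return (o+t[:,None]*d)[:,:2]
def proj(s,p):
    K=s["intrinsics"];E=s["extrinsics"];q=E[:3,:3].T@(np.asarray(p)-E[:3,3])
    return np.array([K[0,0]*q[0]/-q[2]+K[0,2],K[1,1]*-q[1]/-q[2]+K[1,2]])
def blobs(m,amin=80):
    c,_=cv2.findContours(m.astype(np.uint8),cv2.RETR_EXTERNAL,cv2.CHAIN_APPROX_NONE)
    return [x for x in c if cv2.contourArea(x)>amin]
def cen(c):
    M=cv2.moments(c);return np.array([M['m10']/M['m00'],M['m01']/M['m00']])
def brassmask(im):
    h=cv2.cvtColor(im,cv2.COLOR_RGB2HSV).astype(int)
    return (h[...,0]>12)&(h[...,0]<24)&(h[...,1]>95)&(h[...,2]>60)
def whitemask(im):
    h=cv2.cvtColor(im,cv2.COLOR_RGB2HSV).astype(int)
    return (h[...,1]<30)&(h[...,2]>165)
E
python3 - <<'E'
from h import *
for n in ["scene","side"]:
    s=pickle.load(open(n+"0.pkl","rb"));im=s["color"]
    for c in blobs(brassmask(im)):
        hu=cv2.convexHull(c);p=cen(hu);col=cv2.cvtColor(im,cv2.COLOR_RGB2HSV)
        m=np.zeros(im.shape[:2],np.uint8);cv2.drawContours(m,[c],-1,1,-1)
        print(n,"brass",p.round(1),cv2.contourArea(c),np.median(col[m>0],0),*(ray(s,p,z).round(4) for z in(.004,.028)))
    for c in blobs(whitemask(im),500):
        r=cv2.minAreaRect(c);b=cv2.boxPoints(r);print(n,"white",np.round(r[0]),cv2.contourArea(c),[*ray(s,b,.01).round(4)])
s=pickle.load(open("scene0.pkl","rb"));im=s["color"]
a=[im[y-35:y+35,x-35:x+35] for x,y in[(252,134),(193,163),(241,226),(325,353),(254,343),(373,289)]]
a=[cv2.resize(q,(260,260),interpolation=cv2.INTER_CUBIC) for q in a]
cv2.imwrite("pics/crop.png",np.vstack([np.hstack(a[:3]),np.hstack(a[3:])])[:,:,::-1])
E
```

```text
scene brass [325.  353.7] 893.5 [ 18. 128. 148.] [[0.5966 0.2754]] [[0.6029 0.2798]]
scene brass [225.8 225. ] 462.5 [ 18. 128. 144.] [[ 0.622  -0.0606]] [[ 0.6275 -0.0452]]
scene brass [ 18.5 212.7] 241.5 [16. 98. 64.] [[ 0.9949 -0.3211]] [[ 0.9882 -0.2972]]
scene brass [  9.9 171.8] 219.5 [ 16. 100. 111.] [[ 0.9874 -0.4536]] [[ 0.981  -0.4254]]
scene brass [251.7 135. ] 305.5 [ 18. 127. 137.] [[ 0.4392 -0.2723]] [[ 0.4506 -0.25  ]]
scene brass [187.1  70. ] 444.5 [ 13. 136.  76.] [[ 0.4701 -0.6026]] [[ 0.4805 -0.5695]]
scene brass [18.7 45.7] 1848.0 [16. 99. 69.] [[ 0.8628 -0.9707]] [[ 0.8604 -0.9257]]
scene white [240. 226.] 1971.5 [array([ 0.6412, -0.1167]), array([ 0.5109, -0.039 ]), array([0.5561, 0.0359]), array([ 0.6791, -0.0377])]
scene white [ 83. 198.] 2461.0 [array([ 0.9317, -0.3623]), array([ 0.7827, -0.3516]), array([ 0.7963, -0.2094]), array([ 0.9339, -0.2249])]
scene white [76. 22.] 2682.5 [array([ 0.76  , -1.2027]), array([ 0.518 , -1.0644]), array([ 0.5995, -0.8241]), array([ 0.8167, -0.9497])]
side brass [147.6 293.6] 891.5 [ 18. 158. 202.] [[0.6193 0.2709]] [[0.60
[... 250 characters left out ...]
733]] [[ 0.943  -0.7295]]
side white [ 50. 380.] 2386.0 [array([0.6998, 0.4591]), array([0.6332, 0.4055]), array([0.5438, 0.4692]), array([0.6045, 0.5177])]
side white [  4. 325.] 509.5 [array([0.8351, 0.4294]), array([0.8181, 0.4086]), array([0.6879, 0.4687]), array([0.7037, 0.4871])]
side white [273. 194.] 1932.5 [array([ 0.6819, -0.0391]), array([ 0.6491, -0.1438]), array([ 0.5019, -0.0362]), array([0.5364, 0.0536])]
side white [398.  32.] 1004.5 [array([ 0.8602, -0.9279]), array([ 0.7404, -1.0075]), array([ 0.5662, -0.6498]), array([ 0.6653, -0.5823])]
side white [146. 108.] 39438.5 [array([ 1.8768, -0.2528]), array([ 1.0817, -0.7808]), array([ 0.5242, -0.0103]), array([0.9838, 0.3139])]
```

View pics/crop.png

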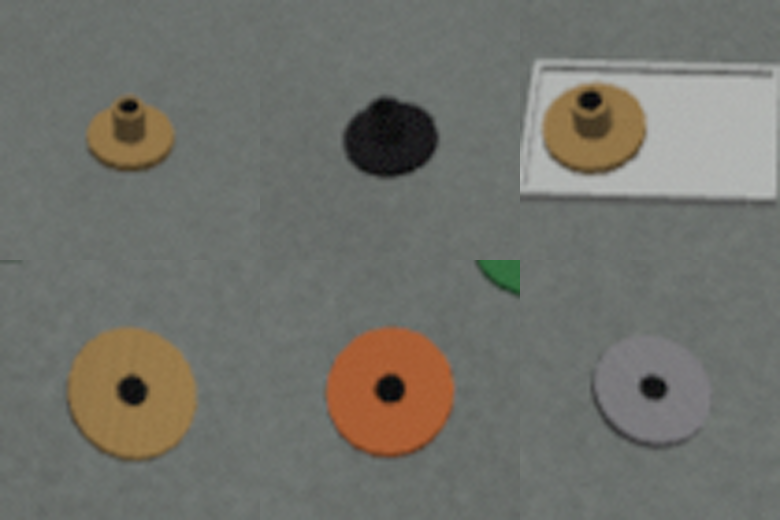

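The crops confirm the choice: loose brass stem-up is the top-left crop, the white tray with the seated flange is top right, and brass stem-down is bottom left. Black, orange and steel are clearly different. Next I measure the tray and the nearby obstacles.

```bash
cat >> h.py <<'E'
from scipy.spatial.transform import Rotation as R
def ori(jaw):  # jaw direction angle in world
    y=np.array([np.cos(jaw),np.sin(jaw),0]);x=np.array([0,0,-1.])
    return R.from_matrix(np.c_[x,y,np.cross(x,y)]).as_euler('xyz')
def trayrect(s,z=.01,near=None,amin=500):
    for c in blobs(whitemask(s["color"])|brassmask(s["color"]),amin):
        w=ray(s,cv2.convexHull(c)[:,0],z).astype(np.float32)
        r=cv2.minAreaRect(w*1000)
        if near is not None and np.hypot(*(np.array(r[0])/1000-near))>.05: continue
        b=cv2.boxPoints(r);e=[b[1]-b[0],b[2]-b[1]];l=max(e,key=np.linalg.norm)
        yield np.array(r[0])/1000,sorted(r[1]),np.arctan2(l[1],l[0])
def dots(s,near,z,rad=40,thr=60,amin=3):
    """dark hole centroid nearest a predicted point at height z"""
    p=proj(s,[*near,z]);g=cv2.cvtColor(s["color"],cv2.COLOR_RGB2GRAY)
    out=[(np.hypot(*(cen(c)-p)),cv2.contourArea(c),cen(c).round(1),ray(s,cen(c),z)[0].round(4)) for c in blobs(g<thr,amin) if np.hypot(*(cen(c)-p))<rad]
    return sorted(out,key=lambda q:q[0])
E
python3 - <<'E'
from h import *
from rig import kinematics
for n in ["scene","side"]:
    s=pickle.load(open(n+"0.pkl","rb"))
    for t in trayrect(s,near=[.6,-.04]): print(n,t)
    for nm,p,z in [("up",[.441,-.272],.032),("seat",[.624,-.061],.036),("down",[.6027,.28],.032)]:
        print(n,nm,dots(s,p,z,15)[:2], proj(s,[*p,z]))
s=pickle.load(open("scene0.pkl","rb"))
for p in [(190,98),(135,115),(193,165),(83,198),(254,343),(292,301),(373,289)]: print(p,ray(s,p,0.0))
for jaw in np.deg2rad([60,240,-30,150]):
  for p in ([.441,-.272,.011],[.565,-.02,.015],[.6027,.28,.009]):
    print(np.rad2deg(jaw).round(),p,np.round(kinematics.solve_ik(p,ori(jaw)),2) if kinematics.solve_ik(p,ori(jaw)) is not None else None)
E
```

```text
scene (array([ 0.59563928, -0.03879495]), [87.48760223388672, 145.14959716796875], np.float32(-0.5404375))
scene up [(np.float64(0.523424954094531), 7.0, array([251.2, 127. ]), array([ 0.4397, -0.2717]))] [250.72584684 127.10758841]
scene seat [(np.float64(1.4161500172617527), 15.5, array([224.4, 217.8]), array([ 0.6233, -0.0577])), (np.float64(8.185727171338776), 10.0, array([225. , 224.8]), array([ 0.6305, -0.0413]))] [223.42063878 216.79174247]
scene down [(np.float64(0.4538965314291112), 33.5, array([325.1, 352.8]), array([0.6029, 0.2793]))] [325.44474673 353.09566174]
side (array([ 0.59158014, -0.03795413]), [95.22256469726562, 158.29612731933594], np.float32(-0.5683693))
side up [(np.float64(0.9796655178652074), 5.5, array([396.3, 151.8]), array([ 0.4407, -0.269 ]))] [396.88988294 151.0422609 ]
side seat [(np.float64(1.4654746417272886), 7.0, array([264.5, 172.5]), array([ 0.6229, -0.0572]))] [265.26527132 171.25020973]
side down [(np.float64(0.40910879621033097), 20.0, array([147.1, 292. ]), array([0.6027, 0.2793]))] [146.83021124 292.24974899]
(190, 98) [[ 0.51301848 -0.48860
[... 422 characters left out ...]
-0.74]
240.0 [0.441, -0.272, 0.011] [-0.72  0.28  1.82  0.    1.05  1.37]
240.0 [0.565, -0.02, 0.015] [-0.19  0.36  1.69  0.    1.09  1.91]
240.0 [0.6027, 0.28, 0.009] [ 0.3   0.55  1.43 -0.    1.16  2.4 ]
-30.0 [0.441, -0.272, 0.011] [-0.72  0.28  1.82  0.    1.05 -0.2 ]
-30.0 [0.565, -0.02, 0.015] [-0.19  0.36  1.69 -0.    1.09  0.34]
-30.0 [0.6027, 0.28, 0.009] [ 0.3   0.55  1.43 -0.    1.16  0.83]
150.0 [0.441, -0.272, 0.011] None
150.0 [0.565, -0.02, 0.015] [-0.19  0.36  1.69  0.    1.09 -2.81]
150.0 [0.6027, 0.28, 0.009] [ 0.3   0.55  1.43 -0.    1.16 -2.31]<sys>:0: UserWarning: Gimbal lock detected. Setting third angle to zero since it is not possible to uniquely determine all angles.
```

```bash
python3 -W ignore - <<'E'
from h import *
from rig import ctrl, snapshot
ctrl.move_ptp([.4402,-.2705,.13],ori(np.deg2rad(59)))
s=snapshot("wrist");pickle.dump(s,open("w1.pkl","wb"));cv2.imwrite("pics/w1.png",s["color"][:,:,::-1])
o=ctrl.observe();print(o["t"],o["ee_pos"],o["tcp_rot"],o["force"],proj(s,[.4402,-.2705,.032]))
for q in dots(s,[.4402,-.2705],.032,60,60):print(q)
E
```

```text
1.625 [ 0.44005287 -0.2713168   0.13017871] [-0.62924995  1.5702824  -1.17195329] [-0.17890377  0.06591858 -0.3651797 ] [274.41823179 206.04080168]
(np.float64(0.8071472101915533), 91.5, array([275. , 206.6]), array([ 0.441 , -0.2704]))
```

View pics/w1.png

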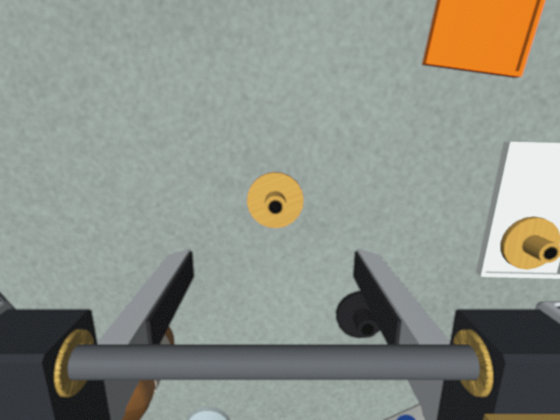

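The wrist view shows the brass stem-up flange centred at (275,206), which agrees with the two fixed cameras within about 1 mm. Grasping now.

```bash
python3 -W ignore - <<'E'
from h import *
from rig import ctrl, snapshot
ctrl.set_gripper(0.6)
print(ctrl.move_linear([.4406,-.2705,.0125],rate=.1,max_force=15))
print(ctrl.observe()["ee_pos"])
ctrl.set_gripper(0.0);o=ctrl.observe();print(o["width"]*94,o["force"],o["ee_pos"])
ctrl.move_linear([.4406,-.2705,.12],rate=.12)
# look at the tray
o=ctrl.observe();print(o["t"],o["width"]*94,o["force"],o["ee_pos"])
ctrl.move_ptp([.568,-.021,.12],ori(np.deg2rad(59)))
for n in("wrist","scene","side"):
    s=snapshot(n);pickle.dump(s,open(n+"2.pkl","wb"));cv2.imwrite(f"pics/{n}2.png",s["color"][:,:,::-1])
o=ctrl.observe();print(o["t"],o["ee_pos"],o["force"])
E
```

```text
False
[ 0.4412306  -0.27105511  0.01325713]
0.17801560370877603 [0.64905466 0.76528835 0.31820238] [ 0.44059512 -0.27049725  0.0124852 ]
5.7 0.3942831776755046 [-0.18009795 -0.25513754  0.36405262] [ 0.43997887 -0.26994101  0.11909401]
6.9333 [ 0.56772951 -0.02254649  0.11994403] [-0.53503563 -0.25267701 -0.15969777]
```

View pics/wrist2.png

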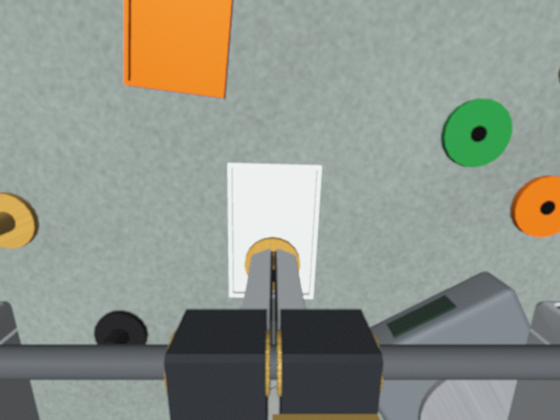

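View pics/side2.png

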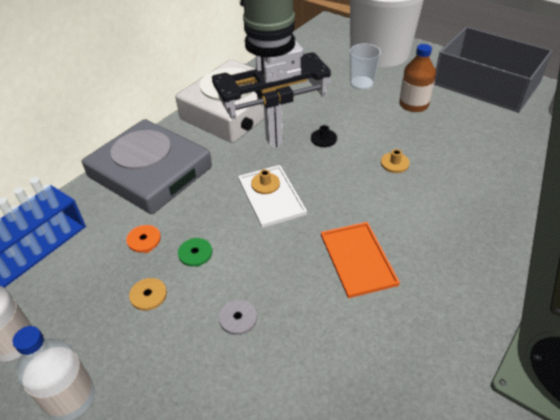

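The jaws closed on nothing. The flange is still at (395,161) in the side view, unmoved. I compare the reported TCP with where the fingertips appear in the images.

```bash
python3 -W ignore - <<'E'
from h import *
from rig import ctrl
o=ctrl.observe();print(o["ee_pos"],o["joint_pos"],o["tcp_rot"],ori(np.deg2rad(59)))
print(R.from_euler('xyz',o["tcp_rot"]).as_matrix().round(3))
for n in("wrist","scene","side"):
    s=pickle.load(open(n+"2.pkl","rb"));print(n,proj(s,o["ee_pos"]),s["extrinsics"].round(3).tolist())
    for c in blobs(brassmask(s["color"])):print("  ",cen(c).round(1),cv2.contourArea(c))
    im=s["color"].copy()
    for d in(0,.05):
        p=proj(s,o["ee_pos"]+[0,0,d]).astype(int);cv2.circle(im,tuple(map(int,p)),3,(255,0,255),1)
    cv2.imwrite(f"pics/{n}2b.png",im[:,:,::-1])
E
```

```text
[ 0.56772951 -0.02254649  0.11994403] [-1.91789526e-01  2.37312772e-01  1.61098855e+00 -3.16114154e-04
  1.29343925e+00 -1.21912587e+00] [-1.67199294  1.57045822 -2.21536634] [0.54105207 1.57079633 0.        ]
[[-0.     0.517  0.856]
 [-0.     0.856 -0.517]
 [-1.    -0.    -0.   ]]
wrist [273.55473936 242.63159736] [[0.516, -0.823, -0.238, 0.498], [0.857, 0.495, 0.143, 0.019], [-0.0, -0.277, 0.961, 0.335], [0.0, 0.0, 0.0, 1.0]]
   [325.7 416.5] 513.0
   [279.1 361.9] 237.0
   [267.1 362.5] 246.5
   [269.7 248.7] 522.0
   [ 15.8 221.3] 1616.5
   [538.2 206.9] 2259.0
   [177.1  44.4] 9165.5
scene [254.5533812  193.64327098] [[-0.853, -0.419, 0.31, 0.789], [0.521, -0.703, 0.484, 0.411], [0.015, 0.575, 0.818, 0.74], [0.0, 0.0, 0.0, 1.0]]
   [325.  353.7] 896.5
   [225.7 225. ] 462.5
   [ 11.1 192.7] 872.5
   [187.4  71. ] 413.0
   [18.7 48.7] 1949.5
side [274.56084841 159.6458914 ] [[-0.805, 0.414, -0.424, 0.121], [-0.593, -0.587, 0.552, 0.531], [-0.021, 0.696, 0.718, 0.718], [0.0, 0.0, 0.0, 1.0]]
   [147.5 293.6] 888.5
   [265.  182.2] 452.5
   [394.9 161.5] 452.0
   [279.1  86.4] 114.5
   [246.   80.6] 91.5
   [318.    8.6] 840.0
```

View pics/scene2b.png

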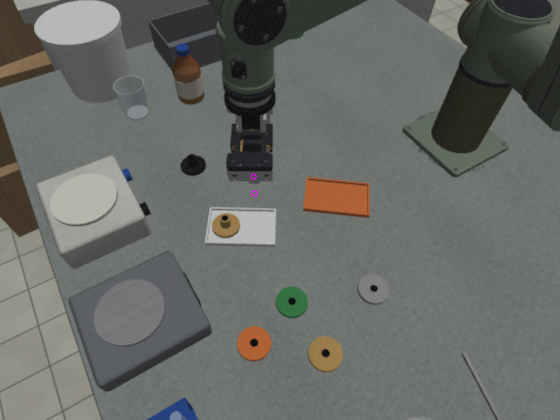

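View pics/side2b.png

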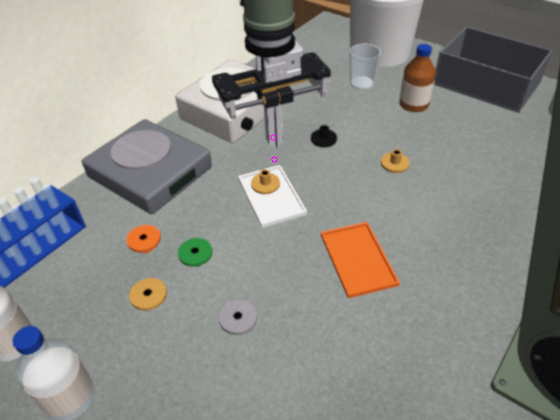

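View pics/wrist2b.png

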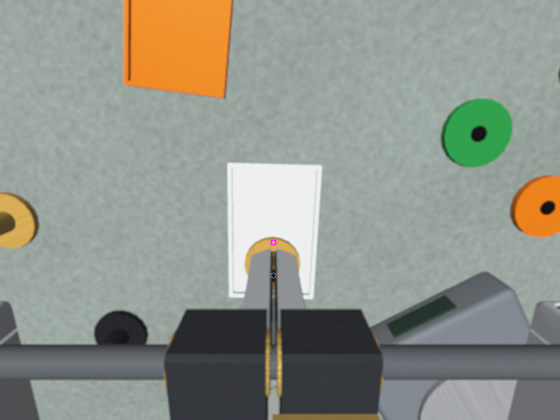

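```bash
python3 -W ignore - <<'E'
from h import *
s=pickle.load(open("side2.pkl","rb"))["color"][60:190,205:345];w=pickle.load(open("scene2.pkl","rb"))["color"][120:250,190:330]
cv2.imwrite("pics/z2.png",np.hstack([cv2.resize(q,(400,371),interpolation=cv2.INTER_CUBIC) for q in(s,w)])[:,:,::-1])
s=pickle.load(open("w1.pkl","rb"))
print(proj(s,[.44005,-.2713,.1302]))
ee=np.array([.44005,-.2713,.1302]);j=np.array([np.cos(np.deg2rad(59)),np.sin(np.deg2rad(59)),0])
for d in(0,.019,.03,.04):print(d,proj(s,ee+j*.047+[0,0,d]),proj(s,ee-j*.047+[0,0,d]))
E
```

```text
[273.90620789 241.95134687]
0 [341.92252816 241.86277506] [205.88567063 242.03992417]
0.019 [347.89586138 252.43253487] [200.07182703 252.62574604]
0.03 [351.85220273 259.43324557] [196.22108668 259.6371578 ]
0.04 [355.82978809 266.47154736] [192.34964174 266.6862684 ]
```

View pics/z2.png

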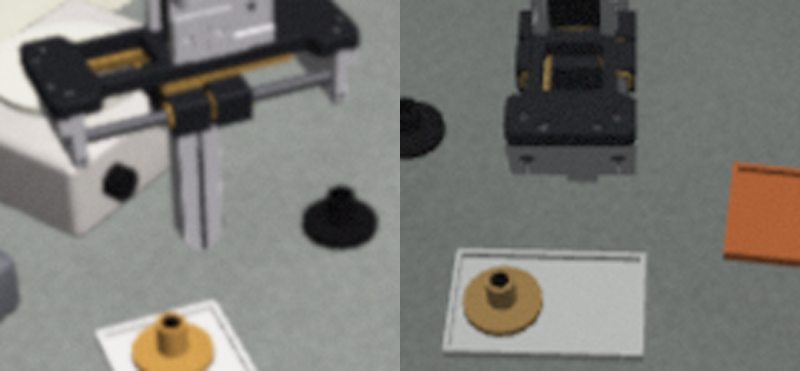

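```bash
python3 -W ignore - <<'E'
from h import *
from rig import ctrl, snapshot
a=pickle.load(open("scene2.pkl","rb"));b=pickle.load(open("side2.pkl","rb"))
def P(s): 
    K=s["intrinsics"];E=np.linalg.inv(s["extrinsics"]);return K@np.diag([1,-1,-1])@E[:3]
X=cv2.triangulatePoints(P(a),P(b),np.array([[253.7],[183.4]]),np.array([[276.],[146.2]]));print("tip",(X[:3]/X[3]).T)
ctrl.set_gripper(.6)
ctrl.move_ptp([.4406,-.2705,.06],ori(np.deg2rad(59)))
ctrl.move_linear([.4406,-.2705,.0125],rate=.1,max_force=12)
o=ctrl.observe();print(o["t"],o["ee_pos"],o["force"])
ims=[]
for n in("wrist","side"):
    s=snapshot(n);pickle.dump(s,open(n+"3.pkl","wb"));im=s["color"].copy()
    p=proj(s,o["ee_pos"]);print(n,p)
    if n=="side": im=cv2.resize(im[60:220,310:480],(425,400),interpolation=cv2.INTER_CUBIC)
    else: im=cv2.resize(im,(375,400))
    ims.append(im)
cv2.imwrite("pics/z3.png",np.hstack(ims)[:,:,::-1])
E
```

```text
tip [[ 0.56667332 -0.02633885  0.14789052]]
9.6417 [ 0.44105577 -0.2703122   0.01263377] [ 0.03510077 -0.08149572 -0.04515084]
wrist [274.21254761 241.82305728]
side [395.24650829 158.62328385]
```

View pics/z3.png

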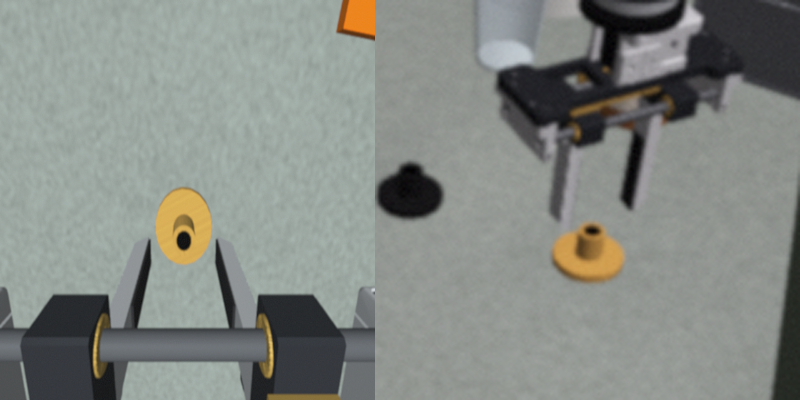

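The fingertips hang about 30 mm higher than reported: both jaws end above the stem in the side crop. I check horizontally at that height, then feel for the brim with a gentle guard to get the true offset.

```bash
python3 -W ignore - <<'E'
from h import *
from rig import ctrl, snapshot
s=pickle.load(open("side3.pkl","rb"))
print("tips mid",ray(s,[[398.4,146.2]],.041),ray(s,[[398.4,146.2]],.044))
ctrl.set_gripper(.45)
ctrl.move_linear([.4406,-.2705,-.008],rate=.1,max_force=10)
ctrl.pause(.1)
o=ctrl.observe();print(o["t"],o["ee_pos"],o["force"])
r=ctrl.move_linear([.4406,-.2705,-.026],rate=.025,max_force=5)
o=ctrl.observe();print(r,o["t"],o["ee_pos"],o["force"],o["width"])
ims=[]
for n in("wrist","side"):
    s=snapshot(n);pickle.dump(s,open(n+"4.pkl","wb"));im=s["color"].copy()
    if n=="side": im=cv2.resize(im[60:220,310:480],(425,400),interpolation=cv2.INTER_CUBIC)
    else: im=cv2.resize(im,(375,400))
    ims.append(im)
cv2.imwrite("pics/z4.png",np.hstack(ims)[:,:,::-1])
E
```

```text
tips mid [[ 0.44167014 -0.27733322]] [[ 0.44025032 -0.27375061]]
10.65 [ 0.44078634 -0.27065307 -0.00778161] [-0.18337239 -0.26414743  0.21834943]
False 11.5167 [ 0.44065581 -0.27056883 -0.02597815] [ 0.24546482 -0.15934587 -0.45821466] 0.4522369882321646
```

View pics/z4.png

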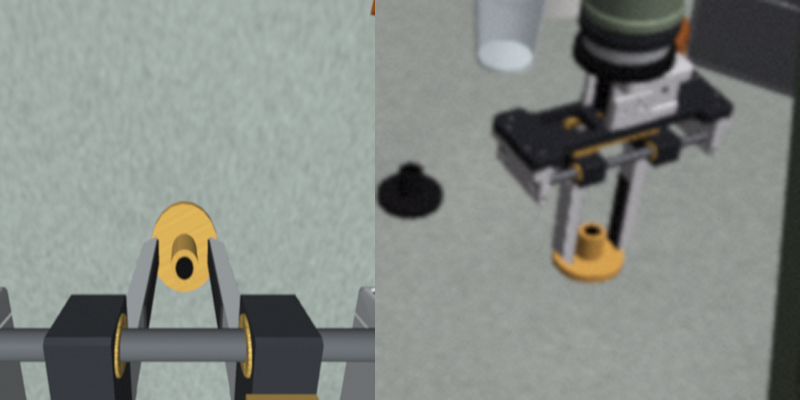

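```bash
python3 -W ignore - <<'E'
from h import *
from rig import ctrl, snapshot
r=ctrl.move_linear([.4406,-.2705,-.034],rate=.02,max_force=4)
o=ctrl.observe();print(r,o["t"],o["ee_pos"],o["force"])
if r:
    z=o["ee_pos"][2]+.0025
    ctrl.move_linear([.4406,-.2705,z],rate=.03)
    ctrl.set_gripper(0);o=ctrl.observe();print(o["width"]*94,o["ee_pos"],o["force"])
s=snapshot("side");pickle.dump(s,open("side5.pkl","wb"))
cv2.imwrite("pics/z5.png",cv2.resize(s["color"][60:220,310:480],(425,400),interpolation=cv2.INTER_CUBIC)[:,:,::-1])
E
```

```text
True 11.8667 [ 0.44109931 -0.27091338 -0.02749799] [-0.38558965  0.80062619  4.64525146]
21.530450188720113 [ 0.44045135 -0.27025248 -0.02520055] [ 0.41161386  0.3965232  -0.99943724]
```

View pics/z5.png

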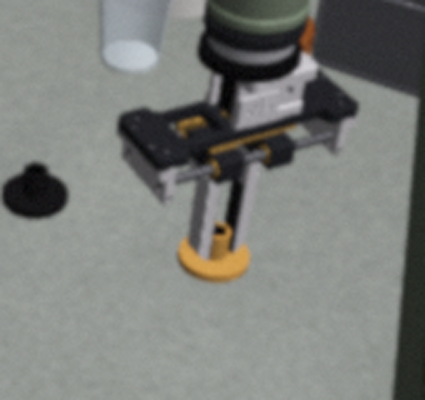

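```bash
python3 -W ignore - <<'E'
from h import *
from rig import ctrl, snapshot
ctrl.move_linear([.4406,-.2705,.045],rate=.12)
o=ctrl.observe();print(o["t"],o["width"]*94,o["force"])
ctrl.move_ptp([.568,-.021,.030],ori(np.deg2rad(59)))
ctrl.pause(.3)
o=ctrl.observe();print(o["t"],o["width"]*94,o["ee_pos"],o["force"])
for n in("wrist","scene","side"):
    s=snapshot(n);pickle.dump(s,open(n+"6.pkl","wb"));cv2.imwrite(f"pics/{n}6.png",s["color"][:,:,::-1])
    for c in blobs(brassmask(s["color"])):print(n,cen(cv2.convexHull(c)).round(1),cv2.contourArea(c),ray(s,cen(cv2.convexHull(c)),o["ee_pos"][2]+.0292))
a=pickle.load(open("scene6.pkl","rb"))["color"][130:260,170:310];b=pickle.load(open("side6.pkl","rb"))["color"][100:230,205:345]
cv2.imwrite("pics/z6.png",np.hstack([cv2.resize(q,(400,371),interpolation=cv2.INTER_CUBIC) for q in(a,b)])[:,:,::-1])
E
```

```text
13.375 21.385540221022943 [-0.18811996  0.36863957 -2.66727052]
14.7583 21.19517745224545 [ 0.56794013 -0.02216449  0.030153  ] [ 0.84991878 -0.44259456 -2.4562915 ]
wrist [370.5 416.2] 539.0 [[ 0.70631265 -0.02604528]]
wrist [322.9 364.1] 463.5 [[ 0.65017983 -0.03368292]]
wrist [223.1 363.9] 440.5 [[ 0.61540114 -0.09084387]]
wrist [273.  273.9] 6711.5 [[ 0.57604775 -0.02806516]]
wrist [137.9  38.9] 11199.0 [[ 0.42927625 -0.01919393]]
scene [325.  353.7] 897.5 [[0.61109932 0.28556469]]
scene [255.5 218.7] 146.5 [[ 0.57601182 -0.00792708]]
scene [225.8 225. ] 462.5 [[ 0.63457776 -0.02512446]]
scene [  7.3 174.2] 189.5 [[ 0.97851088 -0.38432384]]
scene [186.9  70. ] 451.5 [[ 0.49460525 -0.52656173]]
scene [19.3 46.2] 2098.5 [[ 0.85607743 -0.86344553]]
side [147.5 293.6] 889.5 [[0.58070122 0.29113313]]
side [271.4 183.2] 548.0 [[ 0.57631046 -0.02051954]]
side [276.8 134.3] 84.5 [[ 0.65846973 -0.14638341]]
```

View pics/z6.png

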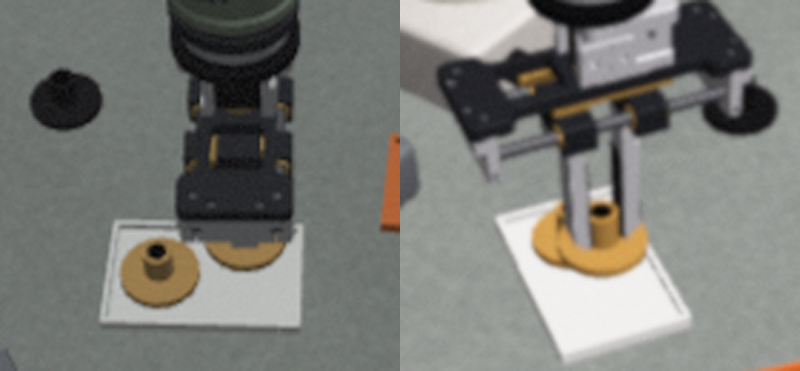

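View pics/wrist6.png

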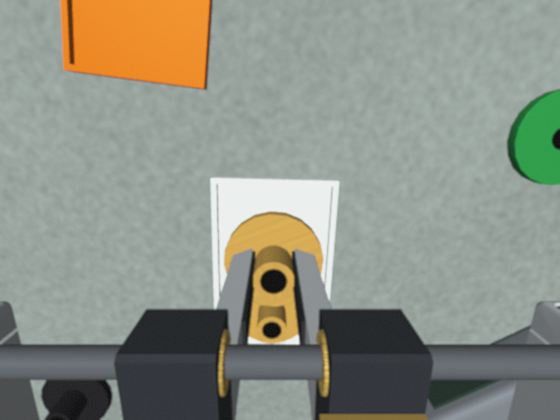

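Held level: the wrist view has the held stem hole at (273,281) and the seated flange's hole at (272,329). The held hole's position now gives the grasp offset.

```bash
python3 -W ignore - <<'E'
from h import *
s=pickle.load(open("wrist6.pkl","rb"));b=pickle.load(open("side6.pkl","rb"))
for q in dots(s,[.568,-.0222],.0872,60,45,20)[:5]:print("w held",q)
for q in dots(s,[.623,-.0575],.036,20,45,20)[:5]:print("w seat",q)
for q in dots(b,[.568,-.0222],.0872,15,60,3)[:4]:print("side held",q)
print(proj(b,[.568,-.0222,.0872]))
# brim edge arc in wrist: circle fit on front arc cast to brim top height
m=brassmask(s["color"]);c=max([c for c in blobs(m,3000) if cen(c)[1]>150],key=cv2.contourArea)[:,0]
c=c[c[:,1]<245];w=ray(s,c,.0302+.0252+.008)
A=np.c_[2*w,np.ones(len(w))];x=np.linalg.lstsq(A,(w**2).sum(1),rcond=None)[0];print("brim fit",x[:2],np.sqrt(x[2]+x[:2]@x[:2]))
# tray edges
h=whitemask(s["color"]).astype(np.uint8)
c=[c for c in blobs(h,2000) if 220<cen(c)[0]<330][0][:,0]
for row in(190,205,215):
    xs=c[abs(c[:,1]-row)<1,0];e=ray(s,[[xs.min(),row],[xs.max(),row]],.01);print(row,xs.min(),xs.max(),e,np.hypot(*(e[1]-e[0])))
t=c[(c[:,1]<186)&(c[:,0]>220)&(c[:,0]<330)];e=ray(s,t,.01);v=cv2.fitLine(e.astype(np.float32),cv2.DIST_L2,0,.001,.001).ravel();print("end edge",v,"angle",np.rad2deg(np.arctan2(v[1],v[0])))
E
```

```text
w held (np.float64(1.5562901594581011), 375.0, array([273.2, 281. ]), array([ 0.5679, -0.023 ]))
w held (np.float64(32.01580541748303), 202.5, array([298.2, 302. ]), array([ 0.5855, -0.018 ]))
w held (np.float64(35.148240319569574), 204.0, array([247.8, 303.1]), array([ 0.5721, -0.0415]))
w held (np.float64(49.49308165808513), 158.5, array([271.4, 329.7]), array([ 0.5928, -0.0392]))
w seat (np.float64(0.8871070878699142), 158.5, array([271.4, 329.7]), array([ 0.6235, -0.058 ]))
side held (np.float64(0.24252877231943165), 11.0, array([274.8, 173.5]), array([ 0.568 , -0.0217]))
side held (np.float64(13.871361984284245), 31.0, array([280.3, 160.5]), array([ 0.5817, -0.057 ]))
[274.96517321 173.35240336]
brim fit [ 0.56559216 -0.021722  ] 0.027950941979986113Traceback (most recent call last):
  File "<stdin>", line 13, in <module>
IndexError: list index out of range
```

```bash
python3 -W ignore - <<'E'
from h import *
s=pickle.load(open("wrist2.pkl","rb"));im=s["color"];hv=cv2.cvtColor(im,cv2.COLOR_RGB2HSV)
print(hv[200,245],hv[200,200],hv[200,312])
m=((hv[...,1]<20)&(hv[...,2]>195)).astype(np.uint8)
cs=[c for c in blobs(m,2000)];print([(cen(c).round(),cv2.contourArea(c),cv2.boundingRect(c)) for c in cs])
c=[c for c in cs if 220<cen(c)[0]<330 and 150<cen(c)[1]<300][0]
hu=cv2.convexHull(c)[:,0];q=cv2.approxPolyDP(cv2.convexHull(c),6,True)[:,0];print("corners",q.tolist(),ray(s,q,.01).round(4).tolist())
w=ray(s,hu,.01).astype(np.float32);r=cv2.minAreaRect(w*1000);print(r)
for n in("scene0","side0"):
    s=pickle.load(open(n+".pkl","rb"));hv=cv2.cvtColor(s["color"],cv2.COLOR_RGB2HSV)
    m=((hv[...,1]<45)&(hv[...,2]>150)|brassmask(s["color"])).astype(np.uint8)
    p=proj(s,[.595,-.04,.01])
    for c in blobs(m,1000):
        if np.hypot(*(cen(c)-p))<20:
            q=cv2.approxPolyDP(cv2.convexHull(c),4,True)[:,0];print(n,q.tolist(),ray(s,q,.01).round(4).tolist(),ray(s,q,.01).mean(0))
E
```

```text
[ 83   4 241] [ 75  16 158] [ 80   3 240]
[(array([272., 215.]), 8784.5, (227, 162, 95, 138))]
corners [[227, 163], [321, 165], [311, 299], [229, 296]] [[0.5091, -0.0401], [0.5581, 0.0374], [0.6813, -0.0426], [0.6317, -0.1179]]
((595.2579956054688, -40.390167236328125), (93.55811309814453, 147.612060546875), 57.457374572753906)
scene0 [[210, 208], [275, 209], [274, 243], [206, 242]] [[0.6325, -0.1146], [0.5109, -0.039], [0.5579, 0.0348], [0.678, -0.0399]] [ 0.59482352 -0.03966727]
side0 [[279, 164], [310, 199], [313, 214], [267, 242], [257, 232], [236, 176]] [[0.6336, -0.1184], [0.5207, -0.0691], [0.493, -0.0388], [0.5216, 0.0676], [0.5516, 0.059], [0.6836, -0.0373]] [ 0.56734235 -0.02282571]
```

The tray from the wrist view is centred at (0.5951,-0.0400) and measures 147.6 x 93.6 mm, which matches. Its yaw is 147.5°. The seated flange sits at tray x = -33 mm, y ≈ 0. Now placing the held flange.

```bash
python3 -W ignore - <<'E'
from h import *
from rig import ctrl, snapshot
ctrl.move_linear([.5673,-.0223,-.014],rate=.08,max_force=12)
r=ctrl.move_linear([.5673,-.0223,-.026],rate=.025,max_force=4)
o=ctrl.observe();print(r,o["t"],o["ee_pos"],o["force"])
ctrl.set_gripper(.42)
o=ctrl.observe();print(o["ee_pos"],o["force"],o["width"])
ctrl.move_linear([.5673,-.0223,.07],rate=.15)
s=snapshot("wrist");pickle.dump(s,open("wrist7.pkl","wb"));cv2.imwrite("pics/wrist7.png",s["color"][:,:,::-1])
for p in([.6232,-.0577],[.5673,-.0223]):
    print([q for q in dots(s,p,.036,20,60,20)][:2])
print(ctrl.observe()["t"])
E
```

```text
True 15.9917 [ 0.56804109 -0.02236954 -0.02184669] [1.63776708 0.59805624 0.79897355]
[ 0.56637378 -0.02209083 -0.02276214] [ 0.5253521  -0.13540072  1.25593623] 0.42108435378852954
[(np.float64(0.5558343374573753), 127.5, array([272.3, 303.2]), array([ 0.6235, -0.0581]))]
[(np.float64(1.6306473023109855), 156.5, array([273.9, 229.5]), array([ 0.5681, -0.0234]))]
17.3167
```

View pics/wrist7.png

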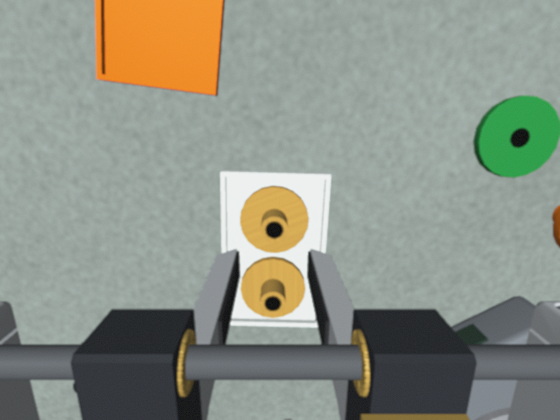

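Flange 1 sits flat in the empty end: holes at (274,229) and (272,303), spacing 65.4 mm. Now the stem-down brass flange.

```bash
python3 -W ignore - <<'E'
from h import *
from rig import ctrl, snapshot
J=ori(np.deg2rad(57.5))
ctrl.set_gripper(1.0)
ctrl.move_ptp([.6028,.2793,.05],J)
s=snapshot("wrist");pickle.dump(s,open("wrist8.pkl","wb"));cv2.imwrite("pics/wrist8.png",s["color"][:,:,::-1])
o=ctrl.observe();print(o["t"],o["ee_pos"],o["width"])
for q in dots(s,[.6028,.2793],.032,30,60,20)[:3]:print(q)
E
```

```text
19.4917 [0.60326405 0.27768903 0.05012499] 0.9958708486075528
(np.float64(0.6081534010716831), 182.0, array([274.8, 232.5]), array([0.6028, 0.2788]))
```

View pics/wrist8.png

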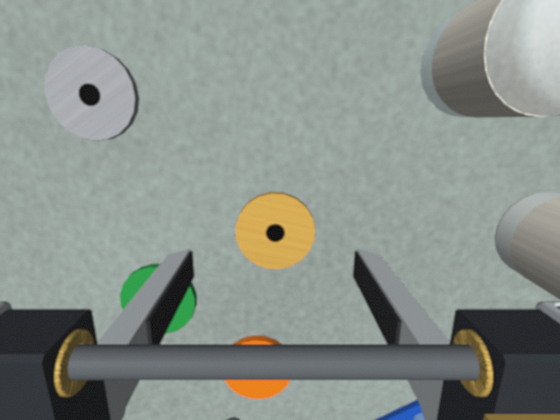

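The brass target is centred between the jaws at (275,232). The green one at (158,298) and the bottles are clear of the fingers and body.

```bash
python3 -W ignore - <<'E'
from h import *
from rig import ctrl, snapshot
J=ori(np.deg2rad(57.5))
r=ctrl.move_linear([.6028,.2791,-.0255],rate=.09,max_force=10)
o=ctrl.observe();print(r,o["t"],o["ee_pos"],o["force"])
if not r:
    ctrl.set_gripper(0);o=ctrl.observe();print(o["width"]*94,o["force"])
    ctrl.move_linear([.6028,.2791,.045],rate=.12)
    o=ctrl.observe();print(o["width"]*94,o["force"])
    ctrl.move_ptp([.5955,-.0404,.045],J); ctrl.pause(.3)
    o=ctrl.observe();print(o["t"],o["width"]*94,o["ee_pos"],o["force"])
zb=o["ee_pos"][2]+.0255
for n in("wrist","scene","side"):
    s=snapshot(n);pickle.dump(s,open(n+"9.pkl","wb"));cv2.imwrite(f"pics/{n}9.png",s["color"][:,:,::-1])
    print(n,dots(s,o["ee_pos"][:2],zb+.032,25,60,5)[:2])
a=pickle.load(open("scene9.pkl","rb"))["color"][130:260,170:310];b=pickle.load(open("side9.pkl","rb"))["color"][100:230,205:345];w=pickle.load(open("wrist9.pkl","rb"))["color"]
cv2.imwrite("pics/z9.png",np.hstack([cv2.resize(q,(260,240),interpolation=cv2.INTER_CUBIC) for q in(a,b,w)])[:,:,::-1])
E
```

```text
False 20.4833 [ 0.6035354   0.2793864  -0.02479936] [-0.12328356  0.75723165 -0.10669263]
58.962509228725246 [ 0.50709748  0.33160795 -0.49251234]
59.071665682664914 [-0.48995374  0.89340372 -3.96841199]
23.3833 59.314041039104886 [ 0.59566228 -0.03938119  0.04497538] [-0.8775011  -0.46313383 -2.70521021]
wrist [(np.float64(1.5666347164532965), 400.5, array([273.1, 280.4]), array([ 0.5952, -0.04  ]))]
scene [(np.float64(23.09557807122437), 14.5, array([224.5, 217.7]), array([ 0.6388, -0.0136]))]
side [(np.float64(0.4974328339949375), 9.0, array([268.9, 156.6]), array([ 0.5947, -0.0396])), (np.float64(20.388744618808627), 27.0, array([283.8, 143.1]), array([ 0.5958, -0.0878]))]
```

View pics/z9.png

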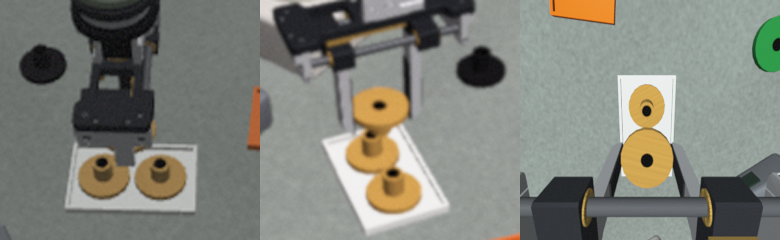

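Held level: wrist hole at (273,280), lined up with the TCP. One last check of the two seated stems from the scene and side views before lowering.

```bash
python3 -W ignore - <<'E'
from h import *
for n in("scene","side","wrist"):
    s=pickle.load(open(n+"9.pkl","rb"))
    for p in([.6232,-.0577],[.5677,-.023]):print(n,dots(s,p,.036,7,60,4)[:2])
from rig import ctrl;o=ctrl.observe();print(o["ee_pos"])
E
```

```text
scene [(np.float64(0.07995905922852141), 14.5, array([224.5, 217.7]), array([ 0.6232, -0.0579]))]
scene [(np.float64(0.23390499989386584), 15.5, array([255.6, 218.2]), array([ 0.568 , -0.0234]))]
side []
side [(np.float64(0.1873307616663228), 8.5, array([276.1, 193.2]), array([ 0.568 , -0.0229]))]
wrist [(np.float64(1.1773158540217064), 400.5, array([273.1, 280.4]), array([ 0.624 , -0.0583]))]
wrist [(np.float64(0.8105233671232778), 230.0, array([272.4, 194. ]), array([ 0.5681, -0.0234]))]
[ 0.59558307 -0.03995717  0.04500576]
```

```bash
python3 -W ignore - <<'E'
from h import *
from rig import ctrl, snapshot
ctrl.move_linear([.5959,-.0405,-.007],rate=.08,max_force=12)
r=ctrl.move_linear([.5959,-.0405,-.018],rate=.025,max_force=4)
ctrl.pause(.1)
o=ctrl.observe();print(r,o["t"],o["ee_pos"],o["force"])
ctrl.set_gripper(.85)
o=ctrl.observe();print(o["t"],o["force"],o["width"])
ctrl.move_linear([.5959,-.0405,.07],rate=.12)
s=snapshot("wrist");pickle.dump(s,open("wrist10.pkl","wb"));print("w",dots(s,[.5956,-.0406],.044,15,60,20)[:2])
cv2.imwrite("pics/wrist10.png",s["color"][:,:,::-1])
ctrl.move_ptp([.45,-.25,.15],ori(np.deg2rad(57.5)))
ims=[]
for n in("scene","side"):
    s=snapshot(n);pickle.dump(s,open(n+"10.pkl","wb"));print(n,dots(s,[.5956,-.0406],.044,15,60,3)[:2])
    x,y=proj(s,[.5956,-.0406,.03]).astype(int);ims.append(cv2.resize(s["color"][y-50:y+50,x-50:x+50],(400,400),interpolation=cv2.INTER_CUBIC))
cv2.imwrite("pics/z10.png",np.hstack(ims)[:,:,::-1]);print(ctrl.observe()["t"])
E
```

```text
True 24.7917 [ 0.5968475  -0.04060046 -0.01397805] [ 2.49088236 -0.00315308  1.50168462]
25.3333 [ 0.23312932 -0.23404049 -0.19927138] 0.8508376422574763
w [(np.float64(1.521974527142385), 171.0, array([273.9, 232.5]), array([ 0.5965, -0.0414]))]
scene [(np.float64(0.33662173282497004), 14.5, array([239.5, 215.7]), array([ 0.5961, -0.0412]))]
side [(np.float64(0.34842485913271637), 7.0, array([270. , 179.1]), array([ 0.5964, -0.0412]))]
27.3833
```

View pics/z10.png

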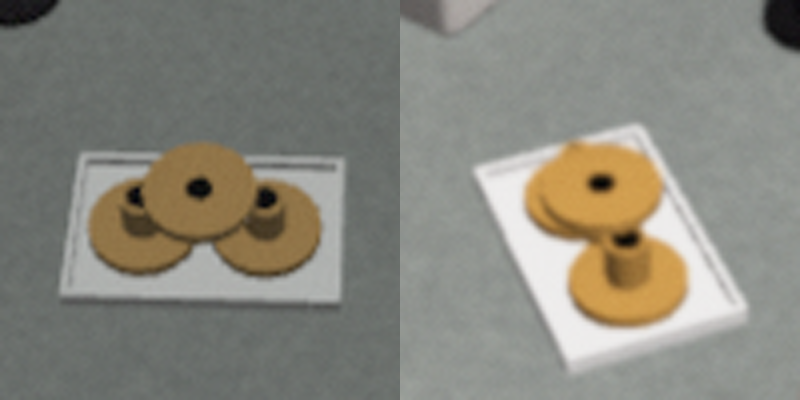

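View pics/wrist10.png

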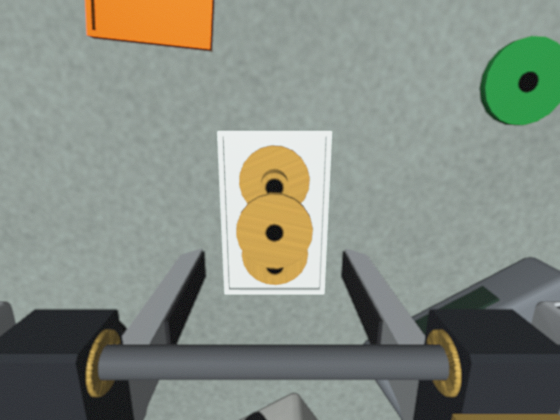

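All three views put the top flange level at z = 44 mm, within 1 mm of midway between the stems. The gripper is clear, so I hand in.

```bash
python3 -c "
from rig import workorder,ctrl
print(ctrl.observe()['t']);print(workorder.job_done())"
```

```text
27.3833
the job is handed in; nothing more can be done
None
```

The three brass flanges are packed in the white tray and the job is handed in at 27.4 s; the hand-in returned no verdict. I set the stem-up flange into the empty end first, then the stem-down flange between the two stems. I did not grip or push any look-alike.

- **Final position:** All three camera views put the top flange's hole within about 1 mm of midway between the two stems. They agree on it lying at the packed height of 44 mm. It touched down at about the expected height, and the gripper was clear at the end.
- **Not rechecked:** Before the last flange went in, the two lower flanges stood 65 mm apart. The top flange now partly hides them, so I checked them afterwards only by eye.
- **First grasp missed:** The reported tool position lay about 35 mm below the real fingertips, although the description says it is at their very end. The jaws shut on nothing above the stem. I found the offset in the images (28–31 mm) and by a gentle touch on the brim (35.5 mm). I used about 35 mm from then on.
- **Tray measurement:** One early tray outline, from the side view, was oversize and disagreed with the others. I used the wrist view instead, which matched the tray's size and the scene view.

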